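# Lock the filter hatch of the bench fume extractor

### The arm

A 6-joint arm with a two-finger parallel gripper is mounted at the origin on the work surface. World frame = base frame: x ahead of the robot, y to its left, z up, the work surface at z = 0. Lengths are in mm, angles in rad, forces in N, time in s.
With the tool pointing down it reaches from about 300 to 775 mm from the base axis. Payload 14.6 kg.
Tool frame: the origin (TCP) lies between the finger pads; the fingertips stand manip.finger_overhang ahead of it and the grasp point (between the pads) lies 2 mm behind it (manip.finger_overhang is the distance from the TCP to the fingertips, in mm); z points along the fingers, y is the direction in which the jaws open and shut (so a half turn about z gives the same grasp; the last joint's range is limited). The gripper opens to 94 mm and grips with 3 to 60 N. Pads are 16 mm wide; open, the fingers measure 119 mm over their backs; the gripper's body (75 mm by 177 mm) begins 78 mm behind the grasp point.
Start: joints at [1.096, 0.3, 1.521, -0, 1.321, -0.067], TCP at [218.121, 504.889, 222.446] pointing down, gripper open.
Joint ranges: [-3.03, 3.03], [-0.79, 2.21], [0.23, 2.52], [-1.04, 4.18], [0, 3.07], [-2.55, 2.55]. Speed limits (rad/s): [2.22, 2.22, 2.57, 3.14, 3.14, 3.14].

### API

Orientations are given as [roll, pitch, yaw] about the fixed x, y, z axes, in that order (R = Rz(yaw) Ry(pitch) Rx(roll)).
In Python, from cell import manip gives the robot as it stands.
- The arm moves only by the tool drive_tool, never from a script. Its argument "steps" is a list of rows, each an object with "delta_pos": the shift along the world's x, y, z in mm, a list of three; "yaw": the turn about the world's z in rad; "hand": the finger opening in mm, from 0 to 94. A call has 1 to 5 rows; each row shifts and turns the commanded pose from where the row before left it; what a row does not reach is not made up. A row lasts 1/12 s, in which the tool goes at most 41.7 mm and 7.16 degrees, less where a joint would pass 70% of its speed; a pose out of reach is approached as far as the arm can. A call is refused whole if a number of a shift passes 41.7 or a number of a turn 0.125, either way. A call with a gripper value outside its range is refused whole. The fingers move at their own pace and stop on an object; "squeeze" is the grip in N (left out, the last holds). Time passes only in rows, so rows that do not move let the fingers close. It gives the time, the measured TCP pose, the force and the opening at its end, in the units of the state.
- manip.read_state(): the state, without advancing time (a new reading comes with each control period).
- manip.camera(name): name is "scene" or "top" or "wrist"; returns a dict with "frame" (384x512x3 uint8, red, green, blue), "range_z" (384x512 float32, mm along the optical axis (not along the pixel's ray), 0 where there is no reading), "intrinsics" (3x3 intrinsics, pixels), "position" and "attitude" of the camera in the world. Camera axes: x right, y down, z forward; pixel columns grow to the right and rows downward; lengths in mm; the calibration is good to about 2 mm. A picture is of the moment at which its call begins.
- manip.sign_off(): hands the job in, once; it reports no verdict.
The state is a dict: "clock": time; "joints": joint angles; "qd": joint speeds; "effort": joint torques, N m; "eef_pos": TCP position; "eef_rot": TCP orientation; "wrist_force": force on the tool from outside, world axes, zero at the start; "moment": the same for the moment, N m; "finger_gap": finger opening in mm.
Only numpy, scipy, OpenCV 4.12 (cv2) and the standard library are available. Lean on these libraries where they do the work, as an engineer would, in place of code of your own. Each camera call takes 0.05 s, during which the arm holds its last target.

### The job

The filter hatch on top of the bench fume extractor has been left ajar. Push it fully shut with your fingertips, then set them in the slot of its quarter-turn fastener and turn it clockwise to its stop, so that the slot points square at the hatch's front edge and the hatch is locked. Pick up or lift nothing, and leave the glassware around the extractor where it stands.

Things in the scene. Friction and masses are not known exactly. Their poses are not given: they have to be found in the camera images.
- extractor: Bench fume extractor: grey sheet-steel box, 280 mm deep (its x), 300 wide (its y), 150 high; it does not move. Origin: centre of its underside, z up; its front (intake grille) faces its -x, towards the robot. On top a white hatch; shut, it spans x -125 to +105 mm and y -130 to +130, its top face at z = 164. The bystanders stand on the table around the box.
- hatch (a joint): Opening angle of the hatch, rad: 0 = shut, flat, at a hard stop; grows as its front edge rises. Starts ajar at 0.22 to 0.42. The hinge is stiff: the hatch stays about where it is left; pressing it down near the front edge takes 1 to 4 N. Once locked it cannot rise by more than about 0.02.
- hatch_edge (a point): Middle of the front (free) edge of the hatch, on its top face. The hatch is a flat panel 230 mm (x) by 260 mm (y), 12 mm thick. Axes move with it: x from this edge towards the hinge, z out of its top face. Its hinge pin runs along the box's far side, 235 mm from this edge: x = +110 mm, z = 156 mm in the extractor's frame, parallel to its y.
- slot (a point): Centre of the fastener's top: an aluminium disc in the hatch, 92 mm across, 4 mm proud of it. Through its centre runs a straight finger slot 30 mm wide, 68 long, 14 deep, black floor, square ends. x: along the slot to the end with the index line (cam tongue beneath); y: across it; z: up out of the disc. Hatch shut: at x = -51, y = 0, z = 168 mm in the extractor's frame.
- fastener (a joint): Angle of the disc, rad, growing clockwise seen from above: 0 = open (slot parallel to the front edge, index line to the extractor's -y); pi/2 = locked, at its stop (slot square to the front edge, index line towards it). Starts at 0 to 0.3; turns with 0.15 N m, best pushed off-centre in the slot; stays where left. Hatch ajar: the tongue strikes or misses the box's flange, no lock.
- spirit_lamp: Capped glass spirit lamp, 76 mm wide, 96 mm high, loose on the table beside the extractor; origin at the centre of its underside. To be left alone.
- reagent_bottle: Brown glass stoppered reagent bottle, 62 mm wide, 122 mm high, loose on the table beside the extractor; origin at the centre of its underside. To be left alone.
- beaker: Small empty glass beaker, 68 mm wide, 85 mm high, loose on the table on the +y side of the extractor; origin at the centre of its underside. To be left alone.

How it is judged (in metres and radians):
On the way, in this order (a step that is already met when the one before it is completed fails the run):
1. the filter hatch is pushed shut (value of joint hatch below 0.015 rad), for 0.1 s.
2. the fastener is turned to its locked position with the hatch shut (value of joint fastener above 1.4 rad and value of joint hatch below 0.02 rad), for 0.2 s.
At the end, for the whole second after the job is handed in: the hatch is shut (within 0.02 rad), the fastener is turned to at least 1.4 rad (80 degrees) and at rest, and each piece of glassware is within 20 mm of where it stood (all of step 2 and velocity of joint fastener between -0.05 and 0.05 rad/s and linear speed of each of spirit_lamp, reagent_bottle, beaker below 0.02 m/s and distance of each of spirit_lamp, reagent_bottle, beaker from where it was at the start of the episode below 0.02 m); the robot touches nothing.
It fails at once if the hatch is lifted (opened beyond 0.46 rad) (value of joint hatch above 0.46 rad).
It fails at once if the arm or the gripper's body, not the fingers, pushes the extractor or its hatch with over 5 N (contact force between the arm and extractor above 5 N).
It fails at once if the fastener is turned well round (over 0.8 rad) while the hatch stands open (value of joint fastener above 0.8 rad and value of joint hatch above 0.05 rad).
It fails at once if a piece of glassware (lamp, bottle or beaker) is moved or lifted by more than 20 mm (distance of any of spirit_lamp, reagent_bottle, beaker from where it was at the start of the episode above 0.02 m).
It also fails if it takes over 54 s, if anything falls off the work surface, if the arm or the gripper's body presses on something with over 40 N, if the wrist force passes 120 N, or if a joint passes its speed limit or range.

## Working session

There is one attempt and no reset: what is moved stays moved. The work goes in short steps, Python scripts to look and compute and a tool call to move; the robot and the scene stay as the last step left them, time stands still between calls to the robot, and variables do not carry over. Pictures are saved under pics/ and viewed, and the job is handed in when it is done.

Besides the shell and the picture viewer there is one more tool, called after ">>>" as a command line: name --argument value ..., lists and objects as JSON in quotes. drive_tool: Moves the arm, as the interface text tells. Its arguments: {"type":"object","properties":{"steps":{"type":"array"},"squeeze":{"type":"number"}},"required":["steps"]}

```bash
mkdir -p pics; ls
python3 - <<'E'
from cell import manip
import cv2,numpy as np
print(manip.read_state(), manip.finger_overhang)
for n in ["scene","top","wrist"]:
    c=manip.camera(n); cv2.imwrite(f"pics/{n}0.png",c["frame"][:,:,::-1]); np.savez(f"{n}0.npz",**c)
    print(n,c["intrinsics"].tolist(),c["position"],c["attitude"])
a=[cv2.imread(f"pics/{n}0.png") for n in ["scene","top"]]
E
```

```text
pics
{'clock': 0.0, 'joints': array([ 1.09638631e+00,  3.00440127e-01,  1.52161687e+00, -2.32868272e-06,
        1.32068888e+00, -6.66033823e-02]), 'qd': array([-0.00117578,  0.00167083,  0.00118884,  0.00045641,  0.000199  ,
        0.00028982]), 'effort': array([-2.72987520e-03, -5.31806839e+01, -3.52729011e+01,  7.07276585e-02,
        2.44428293e-02, -9.23537573e-05]), 'eef_pos': array([218.01632573, 504.66645692, 221.88816707]), 'eef_rot': array([-3.14044184e+00, -7.45012655e-05,  2.73378655e+00]), 'wrist_force': array([ 0.45822391, -0.53824609, -0.44934063]), 'moment': array([-0.0106988 , -0.02440196,  0.02159111]), 'finger_gap': 94.08549554544979} 17.0
scene [[473.42885096436515, 0.0, 255.0734811511884], [0.0, 473.42885096436515, 194.45461241487828], [0.0, 0.0, 1.0]] [332.56627666 498.45947073 991.88913328] [-2.59647929  0.01210966 -2.64620258]
top [[363.4732718420696, 0.0, 255.30819991898844], [0.0, 363.4732718420696, 194.2813142498565], [0.0, 0.0, 1.0]] [388.5471299   14.72792258 982.49717562] [-2.91641953e+00 -1.78473072e-03 -1.50006263e+00]
wrist [[269.9473902722387, 0.0, 255.23798254002114], [0.0, 269.9473902722387, 187.73183582760143], [0.0, 0.0, 1.0]] [155.16764295 531.98955187 383.68852695] [2.90513538e+00 1.17822020e-03 1.16406432e+00]
```

View pics/top0.png

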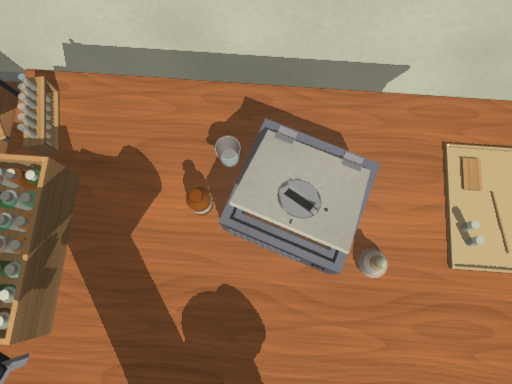

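View pics/scene0.png

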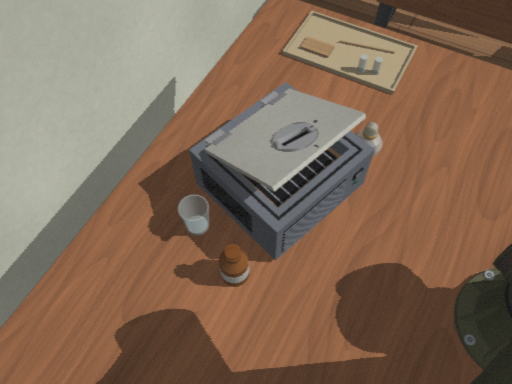

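The top view shows the extractor around pixel (300,195), with the hatch ajar and the slot at (300,200). The beaker is at (228,152), the bottle at (200,200) and the lamp at (373,263). Next I'll get metric poses.

```bash
cat > h.py <<'E'
import numpy as np,cv2
from scipy.spatial.transform import Rotation as R
def cloud(c):
    d=c["range_z"]; K=c["intrinsics"]; v,u=np.mgrid[:d.shape[0],:d.shape[1]]
    P=np.stack([(u-K[0,2])/K[0,0]*d,(v-K[1,2])/K[1,1]*d,d],-1)
    return P@R.from_euler('xyz',c["attitude"]).as_matrix().T+c["position"]
def proj(c,p):
    q=(np.atleast_2d(p)-c["position"])@R.from_euler('xyz',c["attitude"]).as_matrix(); K=c["intrinsics"]
    return q[:,:2]/q[:,2:]*K[0,0]+[K[0,2],K[1,2]]
E
cat > fit.py <<'E'
from h import *
from scipy.optimize import minimize
# fit box yaw/xy by min area rect of box top pixels (z 140..260, in region)
for n in ["top","scene"]:
    c=dict(np.load(n+"0.npz")); W=cloud(c); ok=c["range_z"]>0
    m=ok&(W[...,2]>135)&(W[...,2]<290)&(W[...,0]>300)&(W[...,0]<800)&(abs(W[...,1])<350)
    k,l,s,_=cv2.connectedComponentsWithStats(m.astype(np.uint8)); i=1+np.argmax(s[1:,4]); m=l==i
    P=W[m]; print(n,len(P),P.min(0),P.max(0))
    rect=cv2.minAreaRect(P[:,:2].astype(np.float32)); print(rect)
    # rim (z 143..157)
    rim=P[abs(P[:,2]-150)<7]; print("rim",len(rim),np.median(rim[:,2]),cv2.minAreaRect(rim[:,:2].astype(np.float32)))
    # hatch plane: bright pixels
    br=c["frame"].min(-1)>110; H=W[m&br]; 
    ctr=np.median(H,0)
    for _ in range(5):
        u,s,vt=np.linalg.svd(H-H.mean(0),full_matrices=False); nrm=vt[2]*np.sign(vt[2,2]); r=(H-H.mean(0))@nrm; H=H[abs(r)<max(3,2*r.std())]
    print("hatch",len(H),nrm,"angle",np.arccos(nrm[2]),"dir",np.degrees(np.arctan2(nrm[1],nrm[0])),H.mean(0), cv2.minAreaRect(H[:,:2].astype(np.float32)))
E
python3 fit.py
```

```text
top 14523 [ 411.82766427 -266.45302502  135.0756201 ] [774.70039826 106.20309017 258.04428766]
((592.5922241210938, -79.82760620117188), (300.8480224609375, 281.7720642089844), 71.02540588378906)
rim 4193 150.33799754134577 ((592.5922241210938, -79.82760620117188), (300.8480224609375, 281.7720642089844), 71.02540588378906)
hatch 9080 [ 0.3730065  -0.12875111  0.91885217] angle 0.4056346052414714 dir -19.043200589513113 [591.2384318  -81.33782123 211.6939059 ] ((608.5045776367188, -84.7550048828125), (295.51171875, 245.09976196289062), 71.11349487304688)
scene 13754 [ 407.34419224 -264.44501111  135.0250659 ] [768.50894498 110.81759472 258.50261629]
((588.3890380859375, -77.25082397460938), (303.5841064453125, 282.8690490722656), 71.02196502685547)
rim 5071 149.17528323187332 ((588.5496215820312, -77.23062133789062), (303.536865234375, 282.8597412109375), 71.08861541748047)
hatch 6982 [ 0.3696532  -0.12804579  0.92030472] angle 0.4019376110857229 dir -19.105797698740524 [588.3376077  -69.89252097 211.2475929 ] ((603.97119140625, -82.98577880859375), (262.4327087402344, 246.9559783935547), 70.97402954101562)
```

>>> drive_tool --steps '[{"delta_pos": [0,0,35],"yaw": 0,"hand": 0},{"delta_pos": [0,0,35],"yaw": 0,"hand": 0},{"delta_pos": [10,-16,30],"yaw": 0,"hand": 0},{"delta_pos": [18,-28,0],"yaw": 0,"hand": 0},{"delta_pos": [18,-28,0],"yaw": 0,"hand": 0}]' --squeeze 10

```text
clock: 0.57
eef_pos: [264.4, 432.5, 323.8]
eef_rot: [3.139, 0.001, 2.736]
wrist_force: [1.0, -0.4, -1.5]
finger_gap: 64.0
```

>>> drive_tool --steps '[{"delta_pos": [18,-28,0],"yaw": 0,"hand": 0},{"delta_pos": [18,-28,0],"yaw": 0,"hand": 0},{"delta_pos": [18,-28,0],"yaw": 0,"hand": 0},{"delta_pos": [18,-28,0],"yaw": 0,"hand": 0},{"delta_pos": [18,-28,0],"yaw": 0,"hand": 0}]'

```text
clock: 0.98
eef_pos: [354.6, 291.4, 322.4]
eef_rot: [-3.141, -0.0, 2.734]
wrist_force: [-0.3, 0.6, 0.4]
finger_gap: 30.9
```

>>> drive_tool --steps '[{"delta_pos": [18,-28,0],"yaw": 0,"hand": 0},{"delta_pos": [18,-28,0],"yaw": 0,"hand": 0},{"delta_pos": [18,-28,0],"yaw": 0,"hand": 0},{"delta_pos": [18,-28,0],"yaw": 0,"hand": 0},{"delta_pos": [18,-28,0],"yaw": 0,"hand": 0}]'

```text
clock: 1.4
eef_pos: [444.7, 151.3, 322.4]
eef_rot: [-3.142, -0.0, 2.734]
wrist_force: [1.1, 0.8, -0.1]
finger_gap: 0.6
```

>>> drive_tool --steps '[{"delta_pos": [18,-27,0],"yaw": 0,"hand": 0},{"delta_pos": [18,-27,0],"yaw": 0,"hand": 0},{"delta_pos": [18,-27,0],"yaw": 0,"hand": 0},{"delta_pos": [18,-27,0],"yaw": 0,"hand": 0},{"delta_pos": [16,-28,0],"yaw": 0,"hand": 0}]'

```text
clock: 1.82
eef_pos: [532.8, 15.4, 322.2]
eef_rot: [-3.142, -0.0, 2.734]
wrist_force: [0.6, 0.4, 0.6]
finger_gap: 0.4
```

Run:
```python
from cell import manip
from h import *
c=manip.camera("top"); s=manip.camera("scene"); w=manip.camera("wrist")
im=np.hstack([cv2.resize(x["frame"][:,:,::-1],(400,300)) for x in (s,w)]); cv2.imwrite("pics/a1.png",im)
```

```text
(no output)
```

View pics/a1.png

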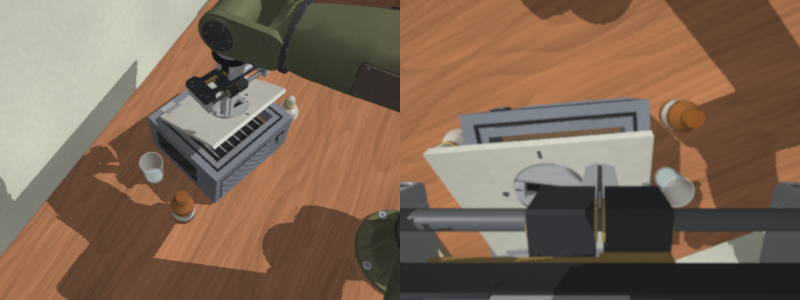

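The wrist view shows the closed fingertips beside the disc, over the hatch on its +y side near the front edge. I'll press down from here.

>>> drive_tool --steps '[{"delta_pos": [0,0,-25],"yaw": 0,"hand": 0},{"delta_pos": [0,0,-20],"yaw": 0,"hand": 0},{"delta_pos": [0,0,-10],"yaw": 0,"hand": 0},{"delta_pos": [0,0,-8],"yaw": 0,"hand": 0},{"delta_pos": [0,0,-8],"yaw": 0,"hand": 0}]'

```text
clock: 2.38
eef_pos: [532.1, 17.5, 251.8]
eef_rot: [3.141, 0.001, 2.735]
wrist_force: [-0.3, -0.3, 2.6]
finger_gap: 0.3
```

>>> drive_tool --steps '[{"delta_pos": [0,0,-8],"yaw": 0,"hand": 0},{"delta_pos": [0,0,-8],"yaw": 0,"hand": 0},{"delta_pos": [0,0,-8],"yaw": 0,"hand": 0},{"delta_pos": [0,0,-8],"yaw": 0,"hand": 0},{"delta_pos": [0,0,-8],"yaw": 0,"hand": 0}]'

```text
clock: 2.8
eef_pos: [532.1, 16.9, 210.7]
eef_rot: [3.142, -0.0, 2.734]
wrist_force: [-1.9, 0.4, 1.5]
finger_gap: 0.5
```

>>> drive_tool --steps '[{"delta_pos": [0,0,-8],"yaw": 0,"hand": 0},{"delta_pos": [0,0,-8],"yaw": 0,"hand": 0},{"delta_pos": [0,0,-6],"yaw": 0,"hand": 0},{"delta_pos": [0,0,-4],"yaw": 0,"hand": 0},{"delta_pos": [0,0,-3],"yaw": 0,"hand": 0}]'

```text
clock: 3.22
eef_pos: [532.0, 16.9, 181.9]
eef_rot: [-3.141, -0.0, 2.734]
wrist_force: [-1.8, 1.4, 2.3]
finger_gap: 0.7
```

>>> drive_tool --steps '[{"delta_pos": [0,0,-1],"yaw": 0,"hand": 0},{"delta_pos": [0,0,0],"yaw": 0,"hand": 0}]'

```text
clock: 3.38
eef_pos: [532.2, 16.8, 181.5]
eef_rot: [3.142, 0.0, 2.734]
wrist_force: [-0.7, 0.1, 0.3]
finger_gap: 0.3
```

>>> drive_tool --steps '[{"delta_pos": [0,0,-1],"yaw": 0,"hand": 0},{"delta_pos": [0,0,-1],"yaw": 0,"hand": 0},{"delta_pos": [0,0,0],"yaw": 0,"hand": 0}]'

```text
clock: 3.63
eef_pos: [532.4, 16.8, 181.1]
eef_rot: [3.141, 0.002, 2.734]
wrist_force: [-6.8, 0.6, 14.9]
finger_gap: 0.8
```

>>> drive_tool --steps '[{"delta_pos": [0,0,-1],"yaw": 0,"hand": 0},{"delta_pos": [0,0,-1],"yaw": 0,"hand": 0},{"delta_pos": [0,0,0],"yaw": 0,"hand": 0}]'

```text
clock: 3.88
eef_pos: [532.6, 16.8, 180.8]
eef_rot: [3.141, 0.003, 2.734]
wrist_force: [-14.8, 0.2, 33.2]
finger_gap: 0.4
```

The force has risen to 33 N while z stays at 180.8, so the hatch is at its hard stop. I'll lift off and look.

>>> drive_tool --steps '[{"delta_pos": [0,0,15],"yaw": 0,"hand": 0},{"delta_pos": [-10,12,30],"yaw": 0,"hand": 20},{"delta_pos": [-20,40,30],"yaw": 0,"hand": 34},{"delta_pos": [-20,40,20],"yaw": 0,"hand": 34},{"delta_pos": [-20,40,0],"yaw": 0,"hand": 34}]'

```text
clock: 4.3
eef_pos: [471.4, 131.9, 266.3]
eef_rot: [3.138, 0.005, 2.732]
wrist_force: [1.3, 1.0, 0.5]
finger_gap: 23.6
```

>>> drive_tool --steps '[{"delta_pos": [-20,40,0],"yaw": 0,"hand": 34},{"delta_pos": [-20,40,0],"yaw": 0,"hand": 34},{"delta_pos": [-20,30,0],"yaw": 0,"hand": 34}]'

```text
clock: 4.55
eef_pos: [412.6, 237.7, 263.0]
eef_rot: [3.141, 0.001, 2.734]
wrist_force: [0.8, 0.5, -0.2]
finger_gap: 34.0
```

```bash
python3 - <<'E'
from cell import manip
from h import *
for n in ("top","scene","wrist"):
    c=manip.camera(n); np.savez(n+"1.npz",**c); cv2.imwrite(f"pics/{n}1.png",c["frame"][:,:,::-1])
E
python3 - <<'E'
from h import *
a=[cv2.imread(f"pics/{n}1.png") for n in ("top","scene")]
t=cv2.resize(a[0][100:290,200:400],None,fx=2,fy=2,interpolation=cv2.INTER_CUBIC); s=cv2.resize(a[1][60:250,170:390],None,fx=1.8,fy=1.8)
h=min(t.shape[0],s.shape[0]); cv2.imwrite("pics/b1.png",np.hstack([t[:h],s[:h]]))
E
```

```text
(no output)
```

View pics/b1.png

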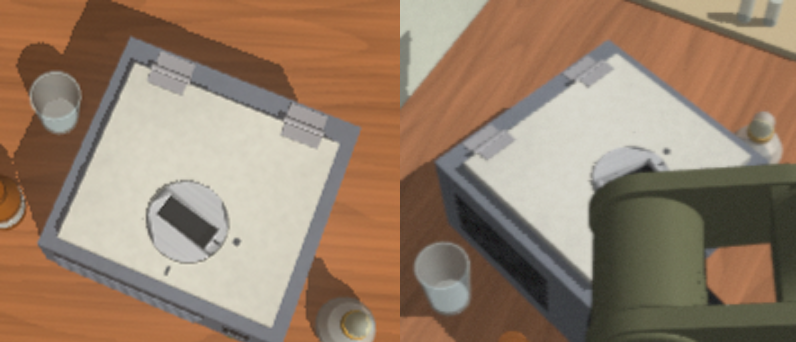

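The hatch looks shut. In the left crop the slot is a dark rectangle at about (188,222), with the index line to its lower right and the dot marks at (236,241) and (167,270). I'll measure these.

```bash
cat > slot.py <<'E'
from h import *
import sys
c=dict(np.load(sys.argv[1])); W=cloud(c); K=c["intrinsics"]
Rm=R.from_euler('xyz',c["attitude"]).as_matrix()
def onz(uv,z):
    uv=np.atleast_2d(uv); d=np.c_[(uv[:,0]-K[0,2])/K[0,0],(uv[:,1]-K[1,2])/K[1,1],np.ones(len(uv))]@Rm.T
    return c["position"]+d*((z-c["position"][2])/d[:,2])[:,None]
g=c["frame"].max(-1)
near=np.hypot(W[...,0]-542,W[...,1]+62)<45
m=near&(g<80)
k,l,s,_=cv2.connectedComponentsWithStats(m.astype(np.uint8)); m=l==1+np.argmax(s[1:,4])
v,u=np.nonzero(m); print("n",len(u))
for z in (168,154):
    p=onz(np.c_[u,v].astype(float),z)[:,:2]
    r=cv2.minAreaRect(p.astype(np.float32)); q=p-p.mean(0); e,V=np.linalg.eigh(q.T@q/len(q)); a=np.arctan2(V[1,1],V[0,1])
    print(z,r,"pca",p.mean(0),"axis angle",a, "len est",np.sqrt(12*e))
print("depth floor",np.median(W[m][:,2]))
H=W[(c["frame"].min(-1)>110)&(abs(W[...,2]-166)<12)&(np.hypot(W[...,0]-590,W[...,1]+78)<170)]
A=np.c_[H[:,:2]-H[:,:2].mean(0),np.ones(len(H))]; co=np.linalg.lstsq(A,H[:,2],rcond=None)[0]; print("plane",co,len(H))
rim=W[(c["range_z"]>0)&(W[...,2]>140)&(W[...,2]<185)&(np.hypot(W[...,0]-590,W[...,1]+78)<230)]
print(cv2.minAreaRect(rim[:,:2].astype(np.float32)))
E
python3 slot.py top1.npz
```

```text
n 306
168 ((543.0848999023438, -61.60325241088867), (63.8729248046875, 25.37543296813965), 57.03256607055664) pca [542.91342509 -62.12658119] axis angle 0.9784674067319759 len est [25.24574984 64.48686069]
154 ((545.7412109375, -62.91532516479492), (64.9708023071289, 25.8116512298584), 57.03260803222656) pca [545.56675305 -63.44759627] axis angle 0.9784674067319754 len est [25.67968689 65.5952943 ]
depth floor 154.73210273496642
plane [-6.14266875e-04  2.27876549e-04  1.64428832e+02] 10710
((592.3187255859375, -79.48460388183594), (300.50238037109375, 281.143310546875), 71.07487487792969)
```

>>> drive_tool --steps '[{"delta_pos": [13,-30,0],"yaw": -0.037,"hand": 34},{"delta_pos": [13,-30,0],"yaw": -0.037,"hand": 34},{"delta_pos": [13,-30,0],"yaw": -0.037,"hand": 34},{"delta_pos": [13,-30,0],"yaw": -0.037,"hand": 34},{"delta_pos": [13,-30,0],"yaw": -0.037,"hand": 34}]'

```text
clock: 5.12
eef_pos: [479.5, 82.8, 262.8]
eef_rot: [3.141, 0.001, 2.546]
wrist_force: [0.3, -0.6, -0.5]
finger_gap: 33.9
```

>>> drive_tool --steps '[{"delta_pos": [13,-30,0],"yaw": 0,"hand": 34},{"delta_pos": [13,-30,0],"yaw": 0,"hand": 34},{"delta_pos": [13,-30,0],"yaw": 0,"hand": 34},{"delta_pos": [13,-30,0],"yaw": 0,"hand": 34},{"delta_pos": [13,-30,0],"yaw": 0,"hand": 34}]'

```text
clock: 5.53
eef_pos: [544.1, -67.6, 262.7]
eef_rot: [-3.142, 0.0, 2.547]
wrist_force: [0.2, -0.2, 0.1]
finger_gap: 33.9
```

>>> drive_tool --steps '[{"delta_pos": [0,0,-20],"yaw": 0,"hand": 34},{"delta_pos": [0,0,-20],"yaw": 0,"hand": 34},{"delta_pos": [0,0,-10],"yaw": 0,"hand": 34},{"delta_pos": [0,0,0],"yaw": 0,"hand": 34}]'

```text
clock: 5.87
eef_pos: [542.9, -65.2, 210.5]
eef_rot: [-3.14, -0.003, 2.548]
wrist_force: [0.1, 0.9, -0.2]
finger_gap: 34.3
```

Run:
```python
from cell import manip
from h import *
s=manip.read_state(); print(s["eef_pos"],s["eef_rot"],s["finger_gap"])
for n in ("top","wrist"):
    c=manip.camera(n); np.savez(n+"2.npz",**c); cv2.imwrite(f"pics/{n}2.png",c["frame"][:,:,::-1])
a=cv2.imread("pics/wrist2.png"); b=cv2.imread("pics/top2.png")
cv2.imwrite("pics/c2.png",np.hstack([cv2.resize(a,(480,360)),cv2.resize(b[130:260,240:355],(318,360))]))
```

```text
[542.92173871 -65.23119428 210.52428653] [-3.14006149 -0.00325239  2.5476129 ] 34.26477026028692
```

View pics/c2.png

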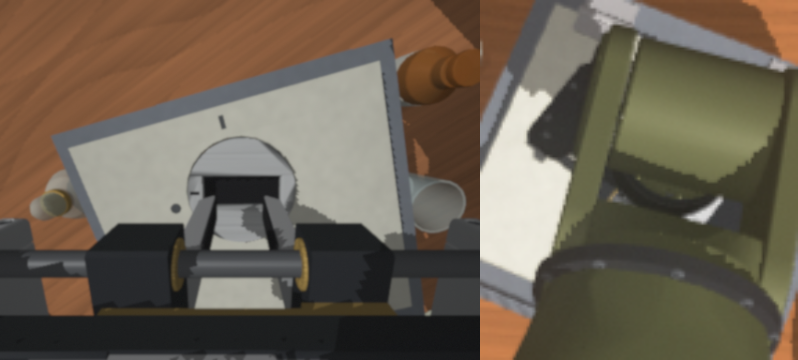

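Run:
```python
from h import *
c=dict(np.load("wrist2.npz")); a=cv2.imread("pics/wrist2.png")
def rect(ctr,ang,L,Wd,z,col):
    e=np.array([np.cos(ang),np.sin(ang)]);n=np.array([-e[1],e[0]])
    p=[np.r_[ctr+i*L/2*e+j*Wd/2*n,z] for i,j in((1,1),(1,-1),(-1,-1),(-1,1))]
    q=proj(c,np.array(p)); print(q.round(1).tolist()); cv2.polylines(a,[(q*16).astype(np.int32)],True,col,1,cv2.LINE_AA,4)
rect(np.array([543.5,-62.5]),0.978,68,30,168,(0,0,255))
rect(np.array([542.9,-65.2]),2.5476-np.pi/2,59,16,193.5,(0,255,0))
W=cloud(c); print("disc z",np.median(W[180:186,240:270,2]))
cv2.imwrite("pics/d2.png",cv2.resize(a[100:290,130:390],None,fx=3,fy=3,interpolation=cv2.INTER_CUBIC))
```

```text
[[301.3, 190.9], [299.9, 226.7], [216.2, 226.6], [215.0, 190.9]]
[[296.8, 210.9], [296.0, 232.2], [213.6, 232.0], [212.8, 210.7]]
disc z 167.35738285378488
```

View pics/d2.png

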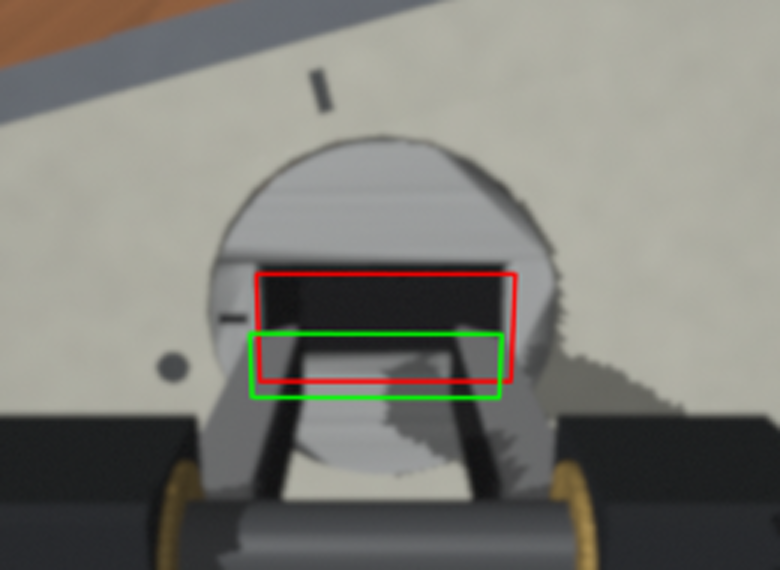

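>>> drive_tool --steps '[{"delta_pos": [-1,3,-10],"yaw": 0,"hand": 34},{"delta_pos": [0,0,-8],"yaw": 0,"hand": 34},{"delta_pos": [0,0,-5],"yaw": 0,"hand": 34},{"delta_pos": [0,0,-3],"yaw": 0,"hand": 34},{"delta_pos": [0,0,-2],"yaw": 0,"hand": 34}]'

```text
clock: 6.38
eef_pos: [542.6, -61.2, 184.2]
eef_rot: [-3.141, -0.0, 2.549]
wrist_force: [-0.6, -0.9, -0.6]
finger_gap: 34.0
```

>>> drive_tool --steps '[{"delta_pos": [0,0,-2],"yaw": 0,"hand": 34},{"delta_pos": [0,0,-2],"yaw": 0,"hand": 34},{"delta_pos": [0,0,-2],"yaw": 0,"hand": 34},{"delta_pos": [0,0,0],"yaw": 0,"hand": 34}]'

```text
clock: 6.72
eef_pos: [542.7, -61.3, 178.4]
eef_rot: [-3.141, -0.0, 2.549]
wrist_force: [0.1, 0.4, 0.1]
finger_gap: 34.2
```

Force is near zero with the tips at z≈161, which is inside the slot (its rim is at 168).

>>> drive_tool --steps '[{"delta_pos": [-0.5,-1,-2],"yaw": 0,"hand": 34},{"delta_pos": [0,0,-2],"yaw": 0,"hand": 34},{"delta_pos": [0,0,0],"yaw": 0,"hand": 34}]'

```text
clock: 6.97
eef_pos: [542.1, -62.4, 174.3]
eef_rot: [-3.141, -0.0, 2.549]
wrist_force: [-0.1, -0.4, -0.5]
finger_gap: 34.3
```

>>> drive_tool --steps '[{"delta_pos": [0,0,0],"yaw": -0.08,"hand": 34},{"delta_pos": [0,0,0],"yaw": -0.08,"hand": 34},{"delta_pos": [0,0,0],"yaw": -0.08,"hand": 34},{"delta_pos": [0,0,0],"yaw": -0.08,"hand": 34},{"delta_pos": [0,0,0],"yaw": -0.08,"hand": 34}]'

```text
clock: 7.38
eef_pos: [542.0, -61.7, 174.6]
eef_rot: [3.141, -0.001, 2.145]
wrist_force: [-2.5, 4.7, -0.1]
finger_gap: 33.8
```

>>> drive_tool --steps '[{"delta_pos": [0,0,0],"yaw": -0.08,"hand": 34},{"delta_pos": [0,0,0],"yaw": -0.08,"hand": 34},{"delta_pos": [0,0,0],"yaw": -0.08,"hand": 34},{"delta_pos": [0,0,0],"yaw": -0.08,"hand": 34},{"delta_pos": [0,0,0],"yaw": -0.08,"hand": 34}]'

```text
clock: 7.8
eef_pos: [542.1, -61.8, 174.7]
eef_rot: [-3.141, -0.001, 1.745]
wrist_force: [-0.7, 3.9, 0.5]
finger_gap: 33.7
```

>>> drive_tool --steps '[{"delta_pos": [0,0,0],"yaw": -0.08,"hand": 34},{"delta_pos": [0,0,0],"yaw": -0.08,"hand": 34},{"delta_pos": [0,0,0],"yaw": -0.08,"hand": 34},{"delta_pos": [0,0,0],"yaw": -0.08,"hand": 34},{"delta_pos": [0,0,0],"yaw": -0.08,"hand": 34}]'

```text
clock: 8.22
eef_pos: [542.2, -61.9, 174.6]
eef_rot: [-3.141, -0.001, 1.345]
wrist_force: [0.2, 2.4, -0.3]
finger_gap: 33.7
```

```bash
python3 -c "
from cell import manip
s=manip.read_state();print(s['moment'],s['wrist_force'],s['eef_rot'])"
```

```text
[0.46592686 0.149814   0.17250738] [ 0.16935798  2.36819551 -0.25331805] [-3.14118577e+00 -6.04576493e-04  1.34522594e+00]
```

>>> drive_tool --steps '[{"delta_pos": [0,0,0],"yaw": -0.06,"hand": 34},{"delta_pos": [0,0,0],"yaw": -0.06,"hand": 34},{"delta_pos": [0,0,0],"yaw": -0.06,"hand": 34},{"delta_pos": [0,0,0],"yaw": -0.04,"hand": 34},{"delta_pos": [0,0,0],"yaw": 0,"hand": 34}]'

```text
clock: 8.63
eef_pos: [542.2, -62.1, 174.6]
eef_rot: [-3.141, -0.0, 1.127]
wrist_force: [-0.7, 2.2, 0.7]
finger_gap: 33.7
```

```bash
python3 -c "
from cell import manip
s=manip.read_state();print(s['moment'],s['wrist_force'],s['eef_rot'])"
```

```text
[0.37814579 0.19355194 0.11622862] [-0.71334909  2.16292874  0.65118602] [-3.14111000e+00 -3.03153031e-04  1.12711059e+00]
```

>>> drive_tool --steps '[{"delta_pos": [0,0,0],"yaw": -0.04,"hand": 34},{"delta_pos": [0,0,0],"yaw": -0.04,"hand": 34},{"delta_pos": [0,0,0],"yaw": -0.02,"hand": 34},{"delta_pos": [0,0,0],"yaw": 0,"hand": 34}]'

```text
clock: 8.97
eef_pos: [542.2, -62.1, 174.7]
eef_rot: [-3.141, -0.0, 1.029]
wrist_force: [-0.5, 3.3, 0.0]
finger_gap: 34.1
```

```bash
python3 -c "
from cell import manip
s=manip.read_state();print(s['moment'],s['wrist_force'],s['eef_rot'])"
```

```text
[0.50250879 0.1968385  0.09410207] [-0.4638023   3.32671482  0.00505722] [-3.14132090e+00 -2.23485097e-04  1.02942861e+00]
```

>>> drive_tool --steps '[{"delta_pos": [0,0,0],"yaw": -0.03,"hand": 34},{"delta_pos": [0,0,0],"yaw": -0.03,"hand": 34},{"delta_pos": [0,0,0],"yaw": 0,"hand": 34}]'

```text
clock: 9.22
eef_pos: [542.3, -62.1, 174.7]
eef_rot: [3.141, -0.0, 0.971]
wrist_force: [1.5, 2.6, -1.2]
finger_gap: 34.2
```

Run:
```python
from cell import manip
from h import *
s=manip.read_state();print(s['moment'],s['wrist_force'],s['eef_rot'])
c=manip.camera("wrist"); cv2.imwrite("pics/w3.png",cv2.resize(c["frame"][90:290,120:400,::-1],None,fx=2.5,fy=2.5))
```

```text
[ 0.53680321 -0.2156065   1.19956067] [ 1.46472295  2.56144936 -1.17000427] [ 3.14136572e+00 -9.60496444e-05  9.70700828e-01]
```

View pics/w3.png

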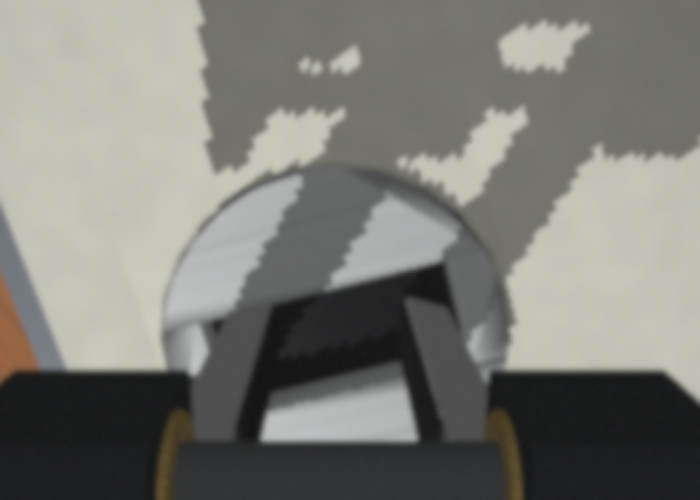

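Moment rose to 1.2 N m at yaw 0.97, close to the expected 0.99, so the disc is at its stop. I'll unwind within the play and lift out.

>>> drive_tool --steps '[{"delta_pos": [0,0,0],"yaw": 0.08,"hand": 34},{"delta_pos": [0,0,0],"yaw": 0.08,"hand": 34},{"delta_pos": [0,0,0],"yaw": 0.06,"hand": 34},{"delta_pos": [0,0,2],"yaw": 0,"hand": 34},{"delta_pos": [0,0,8],"yaw": 0,"hand": 34}]'

```text
clock: 9.68
eef_pos: [541.8, -62.5, 184.0]
eef_rot: [-3.14, 0.001, 1.187]
wrist_force: [-0.8, -0.4, -0.2]
finger_gap: 33.9
```

>>> drive_tool --steps '[{"delta_pos": [0,0,20],"yaw": 0,"hand": 34},{"delta_pos": [0,0,30],"yaw": 0,"hand": 34},{"delta_pos": [0,0,30],"yaw": 0,"hand": 34},{"delta_pos": [-13,35,20],"yaw": 0,"hand": 34},{"delta_pos": [-13,35,0],"yaw": 0,"hand": 34}]'

```text
clock: 10.1
eef_pos: [517.3, 6.7, 289.2]
eef_rot: [3.135, -0.002, 1.184]
wrist_force: [0.3, 0.2, 0.1]
finger_gap: 33.9
```

>>> drive_tool --steps '[{"delta_pos": [-13,35,0],"yaw": 0,"hand": 34},{"delta_pos": [-13,35,0],"yaw": 0,"hand": 34},{"delta_pos": [-13,35,0],"yaw": 0,"hand": 34},{"delta_pos": [-13,35,0],"yaw": 0,"hand": 34},{"delta_pos": [-13,35,0],"yaw": 0,"hand": 34}]'

```text
clock: 10.52
eef_pos: [450.6, 183.5, 285.3]
eef_rot: [3.141, -0.001, 1.187]
wrist_force: [1.3, -0.0, 0.1]
finger_gap: 34.0
```

>>> drive_tool --steps '[{"delta_pos": [-13,35,0],"yaw": 0,"hand": 34},{"delta_pos": [-13,30,0],"yaw": 0,"hand": 34},{"delta_pos": [0,0,0],"yaw": 0,"hand": 34}]'

```text
clock: 10.77
eef_pos: [423.5, 250.9, 285.2]
eef_rot: [3.142, -0.001, 1.191]
wrist_force: [-0.0, 0.0, -0.3]
finger_gap: 34.0
```

```bash
python3 - <<'E'
from cell import manip
from h import *
for n in ("top","scene"):
    c=manip.camera(n); np.savez(n+"4.npz",**c); cv2.imwrite(f"pics/{n}4.png",c["frame"][:,:,::-1])
a=[cv2.imread(f"pics/{n}4.png") for n in ("top","scene")]
t=cv2.resize(a[0][100:290,180:400],None,fx=1.9,fy=1.9,interpolation=cv2.INTER_CUBIC); s=cv2.resize(a[1][60:250,180:390],None,fx=1.8,fy=1.8)
h=min(t.shape[0],s.shape[0]); cv2.imwrite("pics/e4.png",np.hstack([t[:h],s[:h]]))
E
python3 slot.py top4.npz
python3 - <<'E'
from h import *
a=cv2.imread("pics/top0.png"),cv2.imread("pics/top4.png")
for n,(u,v) in dict(beaker=(229,153),bottle=(200,200),lamp=(374,264)).items():
    t=a[0][v-12:v+12,u-12:u+12]; r=cv2.matchTemplate(a[1][v-30:v+30,u-30:u+30],t,cv2.TM_CCOEFF_NORMED); _,s,_,l=cv2.minMaxLoc(r); print(n,s,l[0]-18,l[1]-18)
E
```

```text
n 320
168 ((543.5314331054688, -61.88264083862305), (27.803627014160156, 62.3415412902832), 71.21524810791016) pca [543.06414615 -61.746843  ] axis angle 2.78236739656251 len est [27.21886677 61.86364777]
154 ((546.1953735351562, -63.199485778808594), (28.281530380249023, 63.413124084472656), 71.21525573730469) pca [545.72006478 -63.06133095] axis angle 2.782367396562511 len est [27.68671877 62.92699224]
depth floor 154.70544387778796
plane [-8.21817398e-04  4.02402798e-04  1.64443228e+02] 10712
((592.3519287109375, -79.79727172851562), (300.70513916015625, 281.24169921875), 71.01560974121094)
beaker 0.9993536472320557 0 0
bottle 0.9986201524734497 0 0
lamp 0.9995920658111572 0 0
```

View pics/e4.png

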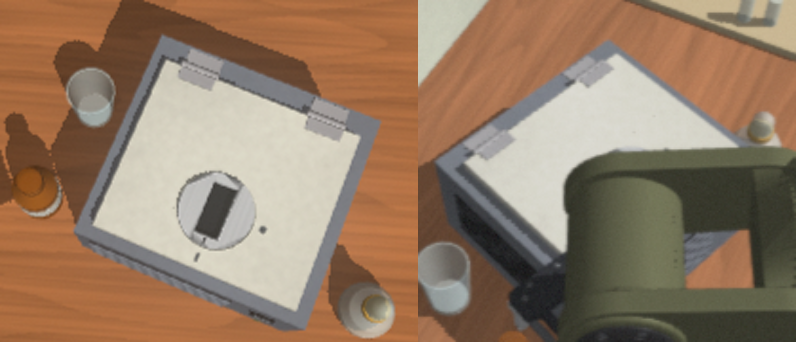

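The slot now points square at the front edge, with the index line aimed at the mark at (197,257). The hatch is flat at z≈164.4 and the glassware hasn't shifted. I'll hand the job in.

```bash
python3 -c "
from cell import manip
print(manip.sign_off())"
```

```text
the job is handed in; nothing more can be done
None
```

The filter hatch is shut and its fastener is turned to the stop. I handed the job in at about 11 s; `sign_off` reports no verdict.

- **Hatch:** I pushed it down with closed fingertips until the force rose to 33 N at its stop. In the last top picture it lies flat at z ≈ 164.4 mm (nominal 164), tilted by less than 0.001 rad.
- **Fastener:** I set the fingers in the slot and turned it clockwise until the moment jumped to 1.2 N m at the stop. In that picture the slot stands at 1.54 to 1.57 rad, depending on which fit is used, against the 1.4 needed. The index line faces the front edge.
- **Glassware:** the beaker, bottle and lamp show no shift between the first and last top pictures. The robot is clear of everything.
- **Disagreement:** the top and scene cameras differed by about 4 mm on where the box stands, so I used a compromise for the slot, helped by the wrist camera. The fingers entered it with no contact force. The last scene picture could not confirm the fastener because the arm hides it.

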